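# Hook the stationery basket out from under the desk shelf

## Robot

A 6-joint arm with a two-finger parallel gripper is mounted at the origin on the work surface. World frame = base frame: x ahead of the robot, y to its left, z up, the work surface at z = 0. Lengths are in m, angles in rad, forces in N, time in s.
With the tool pointing down it reaches from about 0.425 to 0.95 m from the base axis. Payload 3.5 kg.
Tool frame: the origin (TCP) lies midway between the tips of the shut fingers; the grasp point (between the pads) lies 19 mm behind it; z points along the fingers, y is the line along which they close (so a half turn about z gives the same grasp; the last joint's range is limited). The gripper opens to 85 mm and grips with 20 to 120 N. Pads are 22 mm wide; open, the fingers measure 114 mm over their backs; the gripper's body (76 mm by 85 mm) begins 54 mm behind the grasp point. The pads swing forward as they close: fully open they stand 13 mm farther back than shut.
Start: joints at [1.006, 0.286, 1.577, -0, 1.279, -0.15], TCP at [0.272, 0.618, 0.231] pointing down, gripper open.
Joint ranges: [-2.77, 2.77], [-0.9, 2.22], [0.21, 2.48], [-1.53, 4.67], [0.24, 2.81], [-2.84, 2.84]. Speed limits (rad/s): [2.79, 2.79, 3.14, 3.14, 3.14, 3.14].

## Interface

Orientations are given as a unit quaternion [x, y, z, w].
In Python, from plant import * gives the robot as it stands.
- The arm moves only by the tool move_arm, never from a script. Its argument "moves" is a list of rows, each a list of 3 entries, a list of its own where there are three numbers: the opening, from 0 (shut) to 1 (fully open), then the shift along the tool's x, y, z in m, then the turn, a rotation vector about the tool's x, y, z in rad. A call has exactly 10 rows; each row shifts and turns the commanded pose from where the row before left it, along the tool's axes as they then stand; what a row does not reach is not made up. A row lasts 1/12 s, in which the tool goes at most 41.7 mm and 7.16 degrees, less where a joint would pass 70% of its speed; a pose out of reach is approached as far as the arm can. A call is refused whole if a number of a shift passes 0.0417 or a number of a turn 0.125, either way. A call with a gripper value outside its range is refused whole. The fingers move at their own pace and stop on an object; "grip_force" is the grip in N (left out, the last holds). Time passes only in rows, so rows that do not move let the fingers close, or fill a call up. It gives the time, the measured TCP pose, the force, the opening and the grip force at its end, in the units of the state.
- get_state(): the state, without advancing time (a new reading comes with each control period).
- read_camera(name): name is "side" or "top"; returns the picture (384x512x3 uint8, red, green, blue); there is no depth.
- camera_params(name): a dict with "fx", "fy", "cx", "cy" (pixels), "rvec" (rotation vector, rad) and "tvec" (3), from world to camera coordinates, as OpenCV has them. Camera axes: x right, y down, z forward; pixel columns grow to the right and rows downward; lengths in m; the calibration is good to about 2 mm. A picture is of the moment at which its call begins. camera_params takes no time and is no camera call.
- sign_off(): hands the job in; it is judged then, once.
The state is a dict: "time": time; "qpos": joint angles; "dq": joint speeds; "joint_efforts": joint torques, N m; "eef_pos": TCP position; "tcp_rot": TCP orientation; "contact_force": force on the tool from outside, world axes, zero at the start; "wrist_torque": the same for the moment, N m; "opening": opening from 0.0 (shut) to 1.0 (fully open); "finger_force": force on a finger pad.
Only numpy, scipy, OpenCV 4.12 (cv2) and the standard library are available. Lean on these libraries where they do the work, as an engineer would, in place of code of your own. Each camera call takes 0.05 s, during which the arm holds its last target. There are 200 camera calls.

## Task

The blue stationery basket has been pushed too far under the desk shelf. Take the orange-handled hook from its rack, reach in under the shelf with it, hook it behind the basket's front wall and drag the basket along the desk until all of it stands in front of the shelf, with the eraser still in it; then hang the hook back on its rack. Do not touch the basket with the gripper or arm, do not lift or tip it, do not bump the shelf, and leave the pencil cup, note pads and notebook alone.

Things in the scene. Friction and masses are not known exactly. Their poses are not given: they have to be found in the camera images.
- shelf: Fixed pale wooden bridge shelf: board 90 mm deep (x), 700 wide (y), 16 thick, underside 235 mm above the desk, on 16 mm side panels at y = +-340 mm, flat stock on top up to 60 mm high; open front and back. Origin on the desk straight below the middle of the board's front edge; +x goes in under the shelf, away from the robot; x < 0 is in front of it.
- basket: Loose open blue plastic basket, 90 (x) x 130 (y) x 45 mm high, upright walls 4 mm thick, about 0.16 kg. Origin: centre of its underside. Its front wall, nearest the robot, has its outer face at x = -45 mm and starts about 45 to 80 mm in behind the shelf's front edge; turned up to 0.22 rad relative to the shelf.
- basket_near_left (a point): Top outer corner of the basket, front left (-x, +y), 45 mm above its underside.
- basket_near_right (a point): Top outer corner of the basket, front right (-x, -y), 45 mm above its underside.
- basket_far_left (a point): Top outer corner of the basket, rear left (+x, +y), 45 mm above its underside.
- basket_far_right (a point): Top outer corner of the basket, rear right (+x, -y), 45 mm above its underside.
- eraser: Loose red eraser, 26 x 62 x 16 mm, about 30 g, lying in the rear half of the basket. Origin at the centre of its underside.
- hook: Loose 0.14 kg hook hanging on the rack. Orange crossbar 16 (x) x 120 (y) x 12 mm; on it a flat-sided handle 28 x 26 mm, from z 12 to 78; below, a straight steel shaft 8 mm thick, 175 long; at its foot a flat blade 22 wide (y), 5 thick, 40 long, bent to the -x side, 55 degrees off the shaft's downward line. Origin: middle of the crossbar's underside; z up along the handle, -x the blade's side.
- hook_grip (a point): Point on the axis of the hook's handle, 52 mm above the hook's origin: the place to grip. Gripped across its x sides (28 mm), it cannot turn in the jaws while pulling towards -x. With the handle leaned 45 degrees to the -x side, the blade points almost straight down.
- hook_corner (a point): Where the hook's shaft meets its blade, 175 mm below the hook's origin along its -z.
- hook_tip (a point): Free end of the hook's blade (hook frame: x -33, y 0, z -198 mm).
- rack: Fixed rack, left or right on the desk: base plate 110 x 120 x 10 mm, two upright aluminium cheeks 8 mm thick, 64 long (x), at y = +-41 mm, 74 clear between them; their flat tops are seats 235 mm above the desk, with lips 10 high at each end, 52 apart. The hook's crossbar lies across both seats, shaft hanging between. Origin on the desk at its centre; the hook starts aligned with it.
- pencil_cup: Loose green cup, 76 mm diameter, 100 mm high, with pencils standing out to 170 mm. Origin at the centre of its underside. Bystander.
- note_pads: Loose stack of yellow and white sticky-note pads, 75 x 75 x 42 mm, under the shelf beside the basket. Origin at the centre of its underside. Bystander.
- notebook: Loose green spiral notebook lying flat, 150 x 110 x 14 mm. Origin at the centre of its underside. Bystander.
Things that resemble listed ones, but are neither listed nor needed, are in the scene too. There is more than one size of the rack; the job needs the smaller.

How it is judged:
By the outcome, as a careful person would: the job done as asked, in the order asked, and still so for the second after the job is handed in, with the robot touching nothing.
It also fails if it takes over 64 s, if anything falls off the work surface, if the arm or the gripper's body presses on something with over 40 N, if the wrist force passes 120 N, or if a joint passes its speed limit or range.

## Working session

There is one attempt and no reset: what is moved stays moved. The work goes in short steps, Python scripts to look and compute and a tool call to move; the robot and the scene stay as the last step left them, time stands still between calls to the robot, and variables do not carry over. Pictures are saved under pics/ and viewed, at most 11 in all, crops included, and the job is handed in when it is done.

Besides the shell and the picture viewer there is one more tool, called as name(argument=value, ...), one argument or row to a line, values as JSON. move_arm: Moves the arm, as the interface text tells. Its arguments: {"type":"object","properties":{"moves":{"type":"array"},"grip_force":{"type":"number"}},"required":["moves"]}

```bash
ls; mkdir -p pics; python3 - <<'E'
from plant import *
import cv2
for n in("side","top"):
    im=read_camera(n); cv2.imwrite(f"pics/{n}0.png",im[:,:,::-1]); print(n,camera_params(n))
s=get_state(); print({k:s[k] for k in("time","eef_pos","tcp_rot","contact_force","opening")})
E
```

```text
pics
side {'fx': 374.41506796174065, 'fy': 374.41506796174065, 'cx': 260.2067502599959, 'cy': 191.5313658184918, 'rvec': array([ 1.9355988 , -1.726849  ,  0.55554669]), 'tvec': array([-0.12790349,  0.46218041,  0.87094313])}
top {'fx': 490.8737204901146, 'fy': 490.8737204901146, 'cx': 265.06579306685154, 'cy': 188.4386200176602, 'rvec': array([ 2.12833102, -2.10056433,  0.18959452]), 'tvec': array([-0.07243039,  0.49328566,  1.57872914])}
{'time': 0.1, 'eef_pos': array([0.27165919, 0.61725282, 0.23004012]), 'tcp_rot': array([ 2.05912610e-01,  9.78569766e-01, -1.03529311e-03, -3.72562364e-04]), 'contact_force': array([ 0.88964211, -1.2710786 ,  0.21709546]), 'opening': 1.0029782805266285}
```

View pics/side0.png

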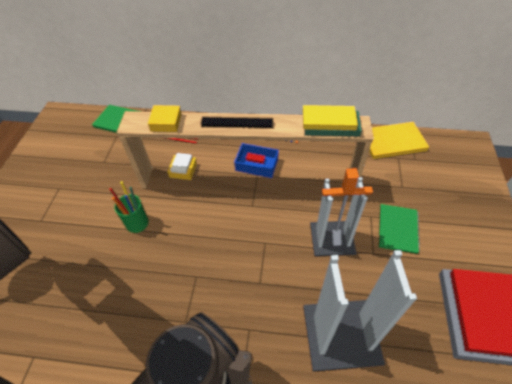

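View pics/top0.png

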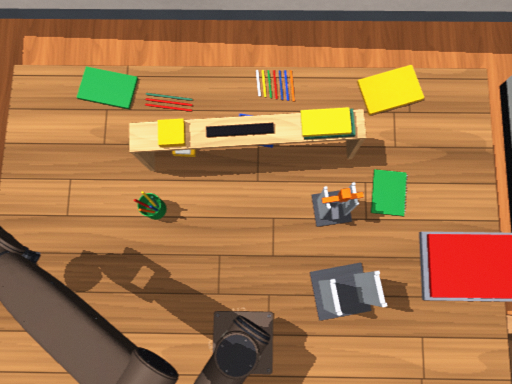

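The side view shows the basket at about (257,160) with the eraser in it, and the hook on the small rack at about (345,190). The pencil cup is at (132,212) and the note pads at (182,165). The top view shows the shelf at rows 110-150 and the hook at (343,196). The gripper is at about (240,350).

```bash
cat > h.py <<'E'
import numpy as np, cv2
from scipy.spatial.transform import Rotation as R
from plant import *
P={n:camera_params(n) for n in("side","top")}
def K(n): p=P[n]; return np.array([[p['fx'],0,p['cx']],[0,p['fy'],p['cy']],[0,0,1]])
def proj(n,X): return cv2.projectPoints(np.float64(X).reshape(-1,3),P[n]['rvec'],P[n]['tvec'],K(n),None)[0].reshape(-1,2)
def ray(n,uv):
    Rm=R.from_rotvec(P[n]['rvec']).as_matrix(); c=-Rm.T@P[n]['tvec']
    return c,Rm.T@np.linalg.inv(K(n))@np.array([*uv,1.])
def onz(n,uv,z): c,d=ray(n,uv); return c+d*(z-c[2])/d[2]
def tri(a,b):
    (c1,d1),(c2,d2)=ray("side",a),ray("top",b)
    s=np.linalg.lstsq(np.c_[d1,-d2],c2-c1,rcond=None)[0]; p,q=c1+s[0]*d1,c2+s[1]*d2
    return (p+q)/2,np.linalg.norm(p-q)
def mask(im,h0,h1,smin=120,vmin=60):
    return cv2.inRange(cv2.cvtColor(im,cv2.COLOR_RGB2HSV),(h0,smin,vmin),(h1,255,255))
E
python3 - <<'E'
from h import *
np.set_printoptions(precision=4,suppress=True)
S=cv2.imread("pics/side0.png")[:,:,::-1].copy();T=cv2.imread("pics/top0.png")[:,:,::-1].copy()
for n,im in(("side",S),("top",T)):
    print(n,"cam",ray(n,(0,0))[0], "tcp",proj(n,get_state()['eef_pos']))
    for nm,a,b in(("orange",7,13),("blue",105,130)):
        c,_=cv2.findContours(mask(im,a,b,150,100),0,1)
        for k in c:
            if cv2.contourArea(k)>20: print(nm,cv2.contourArea(k),cv2.boundingRect(k),cv2.minAreaRect(k))
a=cv2.resize(S[155:260,295:385],None,fx=4.5,fy=4.5,interpolation=2)
b=cv2.resize(T[170:240,300:400],None,fx=4,fy=4,interpolation=2)
c=cv2.resize(S[95:185,215:395],None,fx=4.4,fy=4.4,interpolation=2)
o=np.zeros((600,800,3),np.uint8)
o[:420,:360]=cv2.resize(a,(360,420));o[:280,400:800]=b;o[290:560,400:]=0
o[300:500,400:800]=cv2.resize(S[95:185,215:395],(400,200),interpolation=2)
cv2.imwrite("pics/c1.png",o[:,:,::-1])
E
```

```text
side cam [-0.1336 -0.1625  0.9717] tcp [[-35.756  214.6348]]
orange 40.5 (109, 187, 19, 27) ((116.60673522949219, 200.87078857421875), (30.527935028076172, 5.829987525939941), 57.9946174621582)
orange 610.5 (321, 167, 53, 30) ((346.64202880859375, 181.47705078125), (28.553220748901367, 52.07394027709961), 87.95458984375)
orange 129.5 (499, 159, 13, 20) ((505.0, 168.5), (19.0, 12.0), 90.0)
orange 580.0 (0, 122, 29, 45) ((5.335476875305176, 138.77236938476562), (23.573822021484375, 50.44645309448242), 35.70669174194336)
blue 940.5 (235, 144, 42, 33) ((255.75, 159.75), (39.81156921386719, 27.064023971557617), 11.309932708740234)
top cam [ 0.1839 -0.0896  1.6429] tcp [[ 26.0268 249.3595]]
orange 22.5 (285, 360, 29, 12) ((299.00531005859375, 364.5203857421875), (7.4885172843933105, 28.355396270751953), 75.3791275024414)
orange 95.5 (273, 337, 33, 21) ((287.31134033203125, 345.1603698730469), (16.876953125, 31.963350296020508), 72.25532531738281)
orange 46.5 (288, 324, 19, 10) ((297.0, 328.5), (18.0, 9.0), 0.0)
orange 23.5 (199, 321, 14, 9) ((205.71153259277344, 324.9423522949219), (13.924
[... 486 characters left out ...]
3871307373), 16.699243545532227)
orange 84.5 (87, 261, 31, 23) ((100.89325714111328, 270.87078857421875), (18.73829460144043, 30.281082153320312), 77.00537872314453)
orange 36.0 (115, 260, 24, 19) ((126.67108154296875, 270.0238342285156), (26.06032371520996, 11.227570533752441), 34.508522033691406)
orange 73.0 (332, 189, 33, 13) ((348.0, 195.0), (32.0, 12.0), -0.0)
orange 25.5 (196, 165, 21, 6) ((206.0, 167.5), (5.0, 20.0), 90.0)
orange 25.5 (342, 159, 11, 10) ((346.191162109375, 162.9852752685547), (7.374438762664795, 10.289915084838867), 59.03623962402344)
orange 25788.5 (0, 19, 512, 213) ((255.00938415527344, 124.0442123413086), (512.0538330078125, 209.09780883789062), 0.5617053508758545)
```

View pics/c1.png

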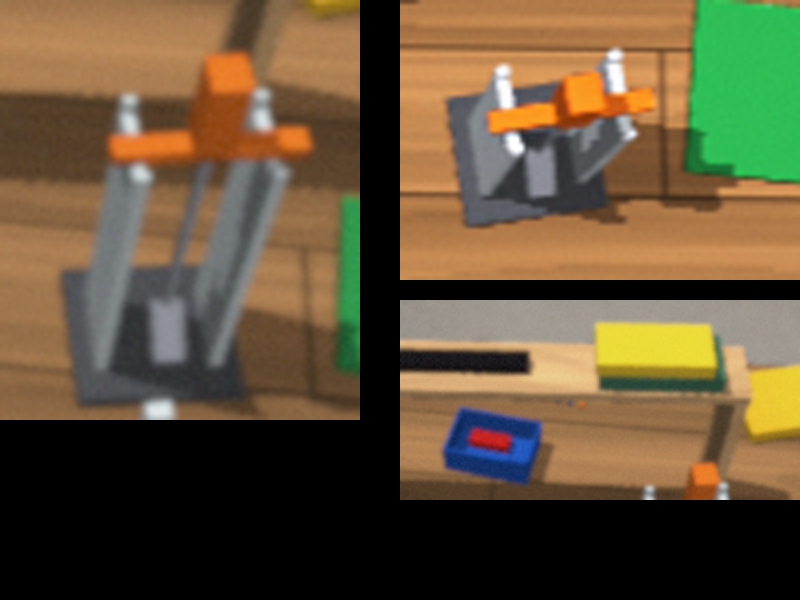

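The crops show the crossbar lying level on both seats, spanning side pixels (322,192) to (373,190). The basket rim corners are at about (242,144), (278,150), (274,170) and (236,163).

```bash
python3 - <<'E'
from h import *
np.set_printoptions(precision=4,suppress=True)
S=cv2.imread("pics/side0.png")[:,:,::-1].copy();T=cv2.imread("pics/top0.png")[:,:,::-1].copy()
L,dl=tri((322.3,191.8),(322,200)); Rr,dr=tri((372.8,190.2),(363.8,194.5)); print("bar",L,dl,Rr,dr,np.linalg.norm(L-Rr))
for z in(.241,.247): print("bar z",z,onz("top",(322,200),z),onz("top",(363.8,194.5),z))
for uv in((311.8,194.5),(316.3,226.3),(351.8,221.3)): print("rackbase top",onz("top",uv,.01))
for uv in((310.5,223),(315,255),(356,254.5)): print("rackbase side",onz("side",uv,.01))
print("lips top",[onz("top",uv,.245)for uv in((325.5,187.5),(328.5,206.5),(353.7,183.5),(357,203.5))])
m=mask(S,105,130,150,60)
c=max(cv2.findContours(m,0,1)[0],key=cv2.contourArea)
h=cv2.convexHull(c); ap=cv2.approxPolyDP(h,1.5,True)[:,0]; print(ap.tolist())
for p in ap: print(p,"rim",onz("side",p,.045)[:2],"floor",onz("side",p,0)[:2])
red=mask(S,0,6,150,80)+mask(S,174,180,150,80); cs=[k for k in cv2.findContours(red,0,1)[0] if 230<k[:,0,0].mean()<280 and cv2.contourArea(k)>20]
for k in cs: u=k[:,0].mean(0); print("eraser",u,onz("side",u,.018))
# shelf wood edge: top view lower boundary rows
hsv=cv2.cvtColor(T,cv2.COLOR_RGB2HSV)
for u in(140,200,230,290,340): print(u,[(v,*T[v,u]) for v in range(132,158,2)])
E
```

```text
bar [ 0.4247 -0.2342  0.2393] 0.00012230968924139776 [ 0.4422 -0.3556  0.2397] 0.0006547400599712302 0.12258919008123742
bar z 0.241 [ 0.4244 -0.234   0.241 ] [ 0.442 -0.355  0.241]
bar z 0.247 [ 0.4234 -0.2334  0.247 ] [ 0.4409 -0.3538  0.247 ]
rackbase top [ 0.4824 -0.2235  0.01  ]
rackbase top [ 0.3748 -0.2381  0.01  ]
rackbase top [ 0.3931 -0.3566  0.01  ]
rackbase side [ 0.478 -0.224  0.01 ]
rackbase side [ 0.3724 -0.2409  0.01  ]
rackbase side [ 0.3868 -0.3561  0.01  ]
lips top [array([ 0.4606, -0.244 ,  0.245 ]), array([ 0.405 , -0.2521,  0.245 ]), array([ 0.4734, -0.3258,  0.245 ]), array([ 0.4147, -0.3341,  0.245 ])]
[[276, 150], [276, 161], [271, 176], [236, 168], [235, 162], [243, 144]]
[276 150] rim [ 0.7327 -0.095 ] floor [ 0.7748 -0.0918]
[276 161] rim [ 0.6836 -0.0997] floor [ 0.7233 -0.0966]
[271 176] rim [ 0.6186 -0.0898] floor [ 0.6551 -0.0863]
[236 168] rim [0.64   0.0267] floor [0.6776 0.0359]
[235 162] rim [0.6653 0.0341] floor [0.7041 0.0436]
[243 144] rim [0.749  0.0198] floor [0.7918 0.0287]
eraser [255.    157.425] [ 0.7162 -0.025   0.018 ]
140 [(132, np.uint
[... 2608 characters left out ...]
 np.uint8(98), np.uint8(64), np.uint8(38))]
340 [(132, np.uint8(254), np.uint8(247), np.uint8(39)), (134, np.uint8(110), np.uint8(97), np.uint8(30)), (136, np.uint8(29), np.uint8(55), np.uint8(44)), (138, np.uint8(255), np.uint8(211), np.uint8(141)), (140, np.uint8(151), np.uint8(108), np.uint8(67)), (142, np.uint8(168), np.uint8(115), np.uint8(68)), (144, np.uint8(120), np.uint8(80), np.uint8(47)), (146, np.uint8(70), np.uint8(48), np.uint8(31)), (148, np.uint8(107), np.uint8(74), np.uint8(45)), (150, np.uint8(100), np.uint8(68), np.uint8(39)), (152, np.uint8(97), np.uint8(62), np.uint8(39)), (154, np.uint8(103), np.uint8(69), np.uint8(40)), (156, np.uint8(111), np.uint8(77), np.uint8(47))]
```

```bash
cat >> h.py <<'E'
def toolR(yaw,lean=0.):  # tool y along hook x (yaw), z down, leaned towards hook -x
    return R.from_euler('z',yaw)*R.from_euler('y',-lean)*R.from_matrix(np.array([[0,1,0],[1,0,0],[0,0,-1.]]).T)
def hook2tcp(h,yaw,lean):   # TCP for hook origin h ; tcp is 33 mm above hook origin on handle axis
    return np.array(h)+toolR(yaw,lean).apply([0,0,-.033])
def tip2origin(t,yaw,lean): # hook origin for tip at t
    H=R.from_euler('z',yaw)*R.from_euler('y',-lean); return np.array(t)-H.apply([-.033,0,-.198])
def plan(way,p=None,r=None,op=1):  # way: [(pos,R,rows)], prints rows for the tool
    s=get_state(); p=s['eef_pos'] if p is None else np.array(p); r=R.from_quat(s['tcp_rot']) if r is None else r
    for q,Q,n in way:
        for i in range(n):
            k=n-i; d=np.round(r.inv().apply((np.array(q)-p)/k),4); w=np.round((r.inv()*Q).as_rotvec()/k,3)
            p=p+r.apply(d); r=r*R.from_rotvec(w)
            print(f"[{op},{[float(x)+0 for x in d]},{[float(x)+0 for x in w]}],")
        print('--',np.round(p,4))
    return p,r
E
python3 - <<'E'
from h import *
np.set_printoptions(precision=4,suppress=True)
for uv in((140,151.3),(200,147.5),(230,145.5),(290,141.5)): print("shelf",onz("top",uv,.251))
a,b=onz("top",(140,151.3),.251),onz("top",(290,141.5),.251); d=b-a; print("edge yaw",np.arctan2(-d[0],-d[1])*-1)
print("shelf side z.251/.235",[onz("side",uv,.251) for uv in((119,133),(372,138))])
print("bigrack lips",[tri((335,258),(336,313)),tri((398,255),(379,272)),tri((411,296),(384,304))])
print("cup",onz("side",(135,230),0),"pads",onz("side",(182,172),.042),"nb",onz("top",(391,193),.014))
plan([((.30,.58,.42),toolR(.6),5),((.52,.15,.42),toolR(.14),12),((.436,-.291,.40),toolR(.14),13)])
E
```

```text
shelf [0.5614 0.3005 0.251 ]
shelf [0.5749 0.1242 0.251 ]
shelf [0.582 0.036 0.251]
shelf [ 0.5961 -0.1403  0.251 ]
edge yaw 0.0784572723702982
shelf side z.251/.235 [array([0.5592, 0.3252, 0.251 ]), array([ 0.61 , -0.361,  0.251])]
bigrack lips [(array([ 0.121 , -0.2347,  0.4851]), np.float64(0.008026196467752041)), (array([ 0.2191, -0.3706,  0.3337]), np.float64(0.00334063903646451)), (array([ 0.1375, -0.3808,  0.3417]), np.float64(0.00020452538021505041))]
cup [0.4018 0.302  0.    ] pads [0.6074 0.1992 0.042 ] nb [ 0.4901 -0.4894  0.014 ]
[1,[-0.0082, -0.0046, -0.038],[0.0, 0.0, 0.111]],
[1,[-0.0086, -0.0037, -0.038],[-0.001, 0.0, 0.111]],
[1,[-0.009, -0.0027, -0.038],[0.0, 0.0, 0.111]],
[1,[-0.0092, -0.0016, -0.038],[-0.001, 0.0, 0.112]],
[1,[-0.0094, -0.0006, -0.0379],[0.0, 0.0, 0.111]],
-- [0.3  0.58 0.42]
[1,[-0.0399, -0.0051, 0.0],[0.0, 0.0, 0.038]],
[1,[-0.0401, -0.0036, 0.0],[0.0, 0.0, 0.038]],
[1,[-0.0402, -0.0021, 0.0],[0.0, 0.0, 0.038]],
[1,[-0.0402, -0.0005, 0.0],[0.0, 0.0, 0.038]],
[1,[-0.0402, 0.001, 0.0],[0.0, 0.0, 0.039]],
[1,[-0.0402, 0.0026, 0.0],[0.0, 0.0, 0.038]
[... 251 characters left out ...]
0116, 0.0],[0.0, 0.0, 0.038]],
-- [0.52 0.15 0.42]
[1,[-0.0327, -0.0111, 0.0016],[0.0, 0.0, 0.0]],
[1,[-0.0327, -0.0111, 0.0015],[0.0, 0.0, 0.0]],
[1,[-0.0327, -0.0111, 0.0016],[0.0, 0.0, 0.0]],
[1,[-0.0327, -0.0111, 0.0015],[0.0, 0.0, 0.0]],
[1,[-0.0327, -0.0111, 0.0016],[0.0, 0.0, 0.0]],
[1,[-0.0327, -0.0111, 0.0015],[0.0, 0.0, 0.0]],
[1,[-0.0327, -0.0112, 0.0016],[0.0, 0.0, 0.0]],
[1,[-0.0327, -0.0111, 0.0015],[0.0, 0.0, 0.0]],
[1,[-0.0327, -0.0112, 0.0016],[0.0, 0.0, 0.0]],
[1,[-0.0327, -0.0111, 0.0015],[0.0, 0.0, 0.0]],
[1,[-0.0327, -0.0112, 0.0016],[0.0, 0.0, 0.0]],
[1,[-0.0326, -0.0111, 0.0015],[0.0, 0.0, 0.0]],
[1,[-0.0327, -0.0112, 0.0016],[0.0, 0.0, 0.0]],
-- [ 0.436 -0.291  0.4  ]
```

move_arm(
  moves=[
    [1, [-0.0082, -0.0046, -0.038], [0, 0, 0.111]],
    [1, [-0.0086, -0.0037, -0.038], [0, 0, 0.111]],
    [1, [-0.009, -0.0027, -0.038], [0, 0, 0.111]],
    [1, [-0.0092, -0.0016, -0.038], [0, 0, 0.111]],
    [1, [-0.0094, -0.0006, -0.038], [0, 0, 0.111]],
    [1, [-0.04, -0.005, 0], [0, 0, 0.038]],
    [1, [-0.04, -0.0036, 0], [0, 0, 0.038]],
    [1, [-0.04, -0.002, 0], [0, 0, 0.038]],
    [1, [-0.04, -0.0005, 0], [0, 0, 0.038]],
    [1, [-0.04, 0.001, 0], [0, 0, 0.039]],
  ],
)

```text
time: 0.93
eef_pos: [0.3921, 0.4002, 0.4207]
tcp_rot: [0.549, 0.836, -0.0, -0.0]
contact_force: [0.8, 0.3, -1.2]
opening: 1.002
finger_force: 0.0
```

move_arm(
  moves=[
    [1, [-0.04, 0.0026, 0], [0, 0, 0.038]],
    [1, [-0.04, 0.004, 0], [0, 0, 0.039]],
    [1, [-0.04, 0.0057, 0], [0, 0, 0.038]],
    [1, [-0.04, 0.007, 0], [0, 0, 0.039]],
    [1, [-0.039, 0.0087, 0], [0, 0, 0.038]],
    [1, [-0.039, 0.01, 0], [0, 0, 0.039]],
    [1, [-0.0385, 0.0116, 0], [0, 0, 0.038]],
    [1, [-0.033, -0.011, 0.0015], [0, 0, 0]],
    [1, [-0.033, -0.011, 0.0015], [0, 0, 0]],
    [1, [-0.033, -0.011, 0.0015], [0, 0, 0]],
  ],
)

```text
time: 1.77
eef_pos: [0.5008, 0.0466, 0.4159]
tcp_rot: [0.656, 0.755, -0.0, -0.001]
contact_force: [0.6, 0.4, 0.3]
opening: 0.996
finger_force: 0.0
```

move_arm(
  moves=[
    [1, [-0.033, -0.011, 0.0015], [0, 0, 0]],
    [1, [-0.033, -0.011, 0.0015], [0, 0, 0]],
    [1, [-0.033, -0.011, 0.0015], [0, 0, 0]],
    [1, [-0.033, -0.011, 0.0015], [0, 0, 0]],
    [1, [-0.033, -0.011, 0.0015], [0, 0, 0]],
    [1, [-0.033, -0.011, 0.0015], [0, 0, 0]],
    [1, [-0.033, -0.011, 0.0015], [0, 0, 0]],
    [1, [-0.033, -0.011, 0.0015], [0, 0, 0]],
    [1, [-0.033, -0.011, 0.0015], [0, 0, 0]],
    [1, [-0.033, -0.011, 0.0015], [0, 0, 0]],
  ],
)

```text
time: 2.6
eef_pos: [0.4379, -0.2953, 0.4013]
tcp_rot: [0.656, 0.755, 0.0, -0.0]
contact_force: [1.0, -0.3, 0.4]
opening: 1.002
finger_force: 0.0
```

```bash
python3 - <<'E'
from h import *
np.set_printoptions(precision=4,suppress=True)
im=read_camera("side"); T=read_camera("top")
s=get_state(); print(s['time'],s['eef_pos'],s['qpos'],R.from_quat(s['tcp_rot']).as_matrix()[:,1])
o=np.hstack([cv2.resize(im[100:250,260:410],(400,400),interpolation=2),cv2.resize(T[130:250,280:400],(400,400),interpolation=2)])
cv2.imwrite("pics/c2.png",o[:,:,::-1])
plan([((.436,-.291,.268),toolR(.14),8)])
E
```

```text
2.7 [ 0.4372 -0.2975  0.3999] [-0.7889 -0.118   1.7071 -0.0014  1.5553 -0.9242] [ 0.9909  0.1349 -0.0028]
[1,[0.0008, 0.0, 0.0165],[0.0, 0.0, -0.001]],
[1,[0.0008, 0.0, 0.0165],[0.0, 0.0, -0.001]],
[1,[0.0008, 0.0, 0.0165],[0.0, 0.0, 0.0]],
[1,[0.0008, 0.0, 0.0165],[-0.001, 0.0, -0.001]],
[1,[0.0008, 0.0, 0.0165],[0.0, 0.0, 0.0]],
[1,[0.0008, 0.0, 0.0165],[-0.001, 0.0, -0.001]],
[1,[0.0008, 0.0, 0.0164],[0.0, -0.001, 0.0]],
[1,[0.0009, 0.0, 0.0165],[-0.001, 0.0, -0.001]],
-- [ 0.436 -0.291  0.268]
```

View pics/c2.png

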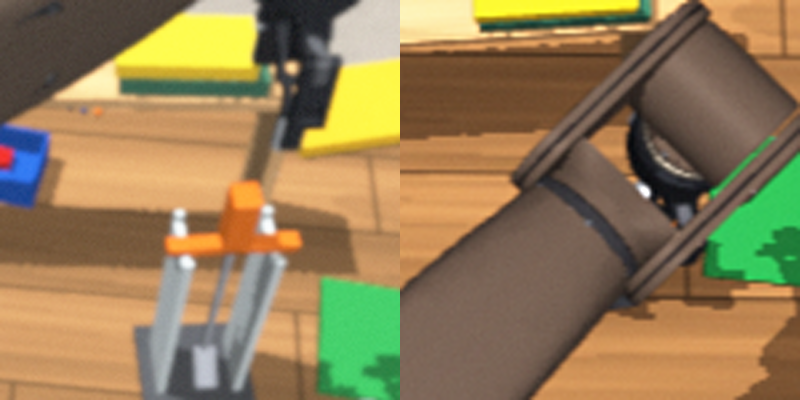

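The hook is still seated: handle at about (243,215) in the left crop. The fingers are above and behind it, as expected. I'll descend and grip.

move_arm(
  moves=[
    [1, [0.0008, 0, 0.0165], [0, 0, 0]],
    [1, [0.0008, 0, 0.0165], [0, 0, 0]],
    [1, [0.0008, 0, 0.0165], [0, 0, 0]],
    [1, [0.0008, 0, 0.0165], [0, 0, 0]],
    [1, [0.0008, 0, 0.0165], [0, 0, 0]],
    [1, [0.0008, 0, 0.0165], [0, 0, 0]],
    [1, [0.0008, 0, 0.0165], [0, 0, 0]],
    [1, [0.0008, 0, 0.0165], [0, 0, 0]],
    [1, [0, 0, 0], [0, 0, 0]],
    [1, [0, 0, 0], [0, 0, 0]],
  ],
)

```text
time: 3.53
eef_pos: [0.4375, -0.2864, 0.2688]
tcp_rot: [0.655, 0.755, 0.0, -0.001]
contact_force: [0.3, 0.2, -0.0]
opening: 1.0
finger_force: 0.0
```

move_arm(
  moves=[
    [0, [0, 0, 0], [0, 0, 0]],
    [0, [0, 0, 0], [0, 0, 0]],
    [0, [0, 0, 0], [0, 0, 0]],
    [0, [0, 0, 0], [0, 0, 0]],
    [0, [0, 0, 0], [0, 0, 0]],
    [0, [0, 0, 0], [0, 0, 0]],
    [0, [0, 0, 0], [0, 0, 0]],
    [0, [0, 0, 0], [0, 0, 0]],
    [0, [0, 0, 0], [0, 0, 0]],
    [0, [0, 0, 0], [0, 0, 0]],
  ],
  grip_force=80,
)

```text
time: 4.37
eef_pos: [0.4379, -0.2879, 0.2708]
tcp_rot: [0.656, 0.755, -0.0, 0.001]
contact_force: [-1.5, 0.4, 6.3]
opening: 0.314
finger_force: 78.7
```

```bash
python3 - <<'E'
from h import *
np.set_printoptions(precision=4,suppress=True)
im=read_camera("side"); s=get_state(); print(s)
m=mask(im,7,13,150,100); c=[k for k in cv2.findContours(m,0,1)[0] if 315<k[:,0,0].mean()<380 and cv2.contourArea(k)>30]
print([cv2.boundingRect(k) for k in c])
cv2.imwrite("pics/s3.png",im[:,:,::-1])
yaw=np.arctan2(*R.from_quat(s['tcp_rot']).as_matrix()[[1,0],1]); print("yaw",yaw)
# lift, then insertion poses
p=s['eef_pos'];r=R.from_quat(s['tcp_rot'])
b=-.15; ex=np.array([np.cos(b),np.sin(b),0])
tip=np.array([.680,-.03,0])
for z in(.062,.014): 
    o=tip2origin(tip+[0,0,z],b,.785); print("origin",o,"tcp",hook2tcp(o,b,.785))
E
```

```text
{'time': 4.4167, 'qpos': array([-0.7751, -0.0805,  1.9015, -0.0005,  1.3192, -0.9158]), 'dq': array([ 0.0002, -0.0002,  0.0013,  0.0014, -0.0009,  0.0009]), 'joint_efforts': array([  0.5158, -23.629 , -27.2537,   0.3362,  -0.3418,  -0.0078]), 'eef_pos': array([ 0.4379, -0.2879,  0.2709]), 'tcp_rot': array([ 0.6556,  0.7551, -0.0003,  0.0007]), 'contact_force': array([-1.4517,  0.7288,  5.5281]), 'wrist_torque': array([-0.0423,  0.3632,  0.0131]), 'finger_force': 78.67716908454895, 'opening': 0.3146610360995649}
[(321, 170, 52, 25)]
yaw 0.14089013954412094
origin [ 0.5647 -0.0126  0.2254] tcp [ 0.5416 -0.0091  0.2487]
origin [ 0.5647 -0.0126  0.1774] tcp [ 0.5416 -0.0091  0.2007]
```

```bash
python3 - <<'E'
from h import *
s=get_state(); p=s['eef_pos'];r0=toolR(.141)
up=p+[0,0,.22]; Q=toolR(-.15,.785)
plan([(up,r0,7),((.403,.012,.491),Q,10),((.403,.012,.247),Q,9)],op=0)
E
```

```text
[0,[0.0, 0.0, -0.0314],[0.0, 0.0, 0.0]],
[0,[0.0, 0.0, -0.0314],[0.0, 0.0, 0.0]],
[0,[-0.0001, 0.0, -0.0314],[0.0, 0.0, 0.0]],
[0,[0.0, 0.0, -0.0314],[0.0, 0.0, 0.0]],
[0,[-0.0001, 0.0, -0.0315],[0.0, 0.0, 0.0]],
[0,[0.0, 0.0, -0.0314],[0.0, 0.001, 0.0]],
[0,[-0.0001, 0.0001, -0.0315],[0.0, 0.0, 0.0]],
-- [ 0.4379 -0.2879  0.4909]
[0,[0.0302, 0.0008, 0.0],[-0.078, -0.011, 0.028]],
[0,[0.0302, -0.0001, -0.0003],[-0.078, -0.011, 0.028]],
[0,[0.0302, -0.0009, -0.0007],[-0.078, -0.011, 0.027]],
[0,[0.0301, -0.0016, -0.0011],[-0.078, -0.012, 0.027]],
[0,[0.0301, -0.0023, -0.0017],[-0.078, -0.011, 0.028]],
[0,[0.03, -0.003, -0.0022],[-0.078, -0.012, 0.027]],
[0,[0.0298, -0.0037, -0.0028],[-0.078, -0.011, 0.028]],
[0,[0.0297, -0.0042, -0.0035],[-0.078, -0.012, 0.027]],
[0,[0.0295, -0.0047, -0.0041],[-0.077, -0.011, 0.028]],
[0,[0.0293, -0.0053, -0.0049],[-0.078, -0.012, 0.027]],
-- [0.403 0.012 0.491]
[0,[0.0, -0.0192, 0.0192],[0.0, 0.0, 0.0]],
[0,[0.0, -0.0192, 0.0192],[0.0, 0.0, 0.0]],
[0,[0.0, -0.0191, 0.0192],[0.0, 0.0, 0.0]],
[0,[0.0, -0.0192, 0.0192],[0.0, 0.0, 0.0]],
[0,[0.0, -0.0191, 0.0192],[0.0, 0.0, 0.0]],
[0,[0.0, -0.0192, 0.0192],[0.0, 0.0, 0.0]],
[0,[0.0, -0.0191, 0.0191],[0.0, 0.0, 0.0]],
[0,[0.0001, -0.0192, 0.0192],[0.0, 0.0, 0.0]],
[0,[0.0, -0.0191, 0.0191],[0.0, 0.0, 0.0]],
-- [0.403 0.012 0.247]
```

move_arm(
  moves=[
    [0, [0, 0, -0.01], [0, 0, 0]],
    [0, [0, 0, -0.02], [0, 0, 0]],
    [0, [0, 0, -0.03], [0, 0, 0]],
    [0, [0, 0, -0.04], [0, 0, 0]],
    [0, [0, 0, -0.04], [0, 0, 0]],
    [0, [0, 0, -0.03], [0, 0, 0]],
    [0, [0, 0, -0.03], [0, 0, 0]],
    [0, [0, 0, -0.02], [0, 0, 0]],
    [0, [0, 0, 0], [0, 0, 0]],
    [0, [0, 0, 0], [0, 0, 0]],
  ],
)

```text
time: 5.25
eef_pos: [0.4381, -0.2875, 0.4899]
tcp_rot: [0.655, 0.755, 0.0, 0.001]
contact_force: [0.7, 0.1, -1.3]
opening: 0.316
finger_force: 78.5
```

move_arm(
  moves=[
    [0, [0.0302, 0.0008, 0], [-0.078, -0.011, 0.028]],
    [0, [0.0302, -0.0001, -0.0003], [-0.078, -0.011, 0.028]],
    [0, [0.0302, -0.0009, -0.0007], [-0.078, -0.011, 0.027]],
    [0, [0.0301, -0.0016, -0.0011], [-0.078, -0.012, 0.027]],
    [0, [0.0301, -0.0023, -0.0017], [-0.078, -0.011, 0.028]],
    [0, [0.03, -0.003, -0.0022], [-0.078, -0.012, 0.027]],
    [0, [0.03, -0.0037, -0.0028], [-0.078, -0.011, 0.028]],
    [0, [0.03, -0.0042, -0.0035], [-0.078, -0.012, 0.027]],
    [0, [0.0295, -0.0047, -0.0041], [-0.078, -0.011, 0.028]],
    [0, [0.0293, -0.0053, -0.0049], [-0.078, -0.012, 0.027]],
  ],
)

```text
time: 6.08
eef_pos: [0.4022, 0.0134, 0.486]
tcp_rot: [0.702, 0.601, 0.25, 0.289]
contact_force: [0.5, 0.4, -1.7]
opening: 0.319
finger_force: 78.9
```

```bash
python3 - <<'E'
from h import *
np.set_printoptions(precision=4,suppress=True)
im=read_camera("side"); cv2.imwrite("pics/s4.png",im[:,:,::-1]); s=get_state(); print(s['time'],s['eef_pos'],s['qpos'],s['contact_force'],s['opening'])
r=R.from_quat(s['tcp_rot']); print(r.as_matrix(), toolR(-.15,.785).as_matrix())
plan([((.403,.012,.247),toolR(-.15,.785),9)],op=0)
E
```

```text
6.1333 [0.4018 0.0219 0.4829] [-0.2571 -0.8951  2.1781  0.102   1.0847 -0.127 ] [-0.4873 -0.4969 -2.4269] 0.3181048412827696
[[ 0.1371  0.7032  0.6976]
 [ 0.9905 -0.1034 -0.0904]
 [ 0.0086  0.7034 -0.7108]] [[ 0.1494  0.6994  0.6989]
 [ 0.9888 -0.1057 -0.1056]
 [ 0.      0.7068 -0.7074]]
[0,[-0.0013, -0.0182, 0.0188],[-0.001, -0.002, 0.0]],
[0,[-0.0013, -0.0183, 0.0188],[0.0, -0.002, 0.0]],
[0,[-0.0012, -0.0183, 0.0188],[-0.001, -0.002, 0.0]],
[0,[-0.0012, -0.0183, 0.0188],[0.0, -0.001, 0.0]],
[0,[-0.0012, -0.0183, 0.0188],[-0.001, -0.002, 0.001]],
[0,[-0.0011, -0.0183, 0.0188],[0.0, -0.001, 0.0]],
[0,[-0.0011, -0.0183, 0.0188],[-0.001, -0.002, 0.001]],
[0,[-0.0011, -0.0182, 0.0188],[0.0, -0.001, 0.0]],
[0,[-0.0011, -0.0183, 0.0187],[-0.001, -0.002, 0.001]],
-- [0.403 0.012 0.247]
```

View pics/s4.png

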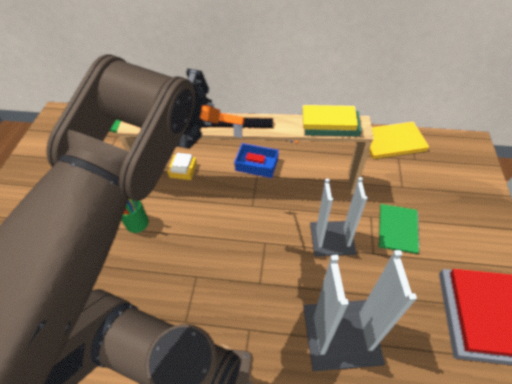

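The arm holds the hook leaned, with the orange bar at about (220,118). The shoulder joint is close to its limit here, so I'll fit simple kinematics from the logged states and check the pull range.

```bash
cat > kin.py <<'E'
from h import *
from scipy.optimize import least_squares
# (q2,q3,q5,r,z)
D=np.array([[.286,1.577,1.279,np.hypot(.272,.618),.231],[-.118,1.7071,1.5553,np.hypot(.4372,.2975),.3999],[-.0805,1.9015,1.3192,np.hypot(.4379,.2879),.2709],[-.8951,2.1781,1.0847,np.hypot(.4018,.0219),.4829]])
def fk(k,q):
    L1,L2,h,d,e=k; a,b=q[0],q[0]+q[1]; c=b+q[2]
    return np.array([L1*np.sin(a)+L2*np.sin(b)+e*np.cos(b)+d*np.sin(c),h+L1*np.cos(a)+L2*np.cos(b)-e*np.sin(b)+d*np.cos(c)])
f=least_squares(lambda k:np.concatenate([fk(k,q)-q[3:] for q in D]+[1e-3*(k-[.4,.4,.3,.25,0])]),[.4,.4,.3,.25,0])
k=f.x
def ik(r,z,lean):
    s=np.pi-lean
    g=least_squares(lambda q:np.r_[fk(k,q)-[r,z],(q.sum()-s)],[-.5,2.,s-1.5]); return g.x,np.abs(g.fun).max()
E
python3 - <<'E'
from kin import *
np.set_printoptions(precision=3,suppress=True)
print(k,f.fun)
for lean in(.785,.6,.4,.2):
  for x in(.54,.46,.40,.36,.32):
    # keep tip fixed relation: pull so tip x = x+.138 at lean .785
    tip=np.array([x+.138,0,.014]); t=hook2tcp(tip2origin(tip,0,lean),0,lean)
    q,e=ik(t[0],t[2],lean); print(lean,"tipx",tip[0],"tcp",t[[0,2]],q,round(e,4))
E
```

```text
[0.447 0.584 0.259 0.258 0.035] [ 0.    -0.002  0.001  0.    -0.002 -0.002 -0.002  0.004  0.     0.
 -0.     0.     0.   ]
0.785 tipx 0.678 tcp [0.538 0.201] [-0.336  2.382  0.311] 0.0
0.785 tipx 0.5980000000000001 tcp [0.458 0.201] [-0.611  2.549  0.418] 0.0
0.785 tipx 0.538 tcp [0.398 0.201] [-0.89   2.674  0.573] 0.0
0.785 tipx 0.498 tcp [0.358 0.201] [-1.135  2.757  0.734] 0.0
0.785 tipx 0.458 tcp [0.318 0.201] [-1.456  2.843  0.971] 0.0
0.6 tipx 0.678 tcp [0.575 0.223] [-0.214  2.186  0.57 ] 0.0
0.6 tipx 0.5980000000000001 tcp [0.495 0.223] [-0.437  2.349  0.63 ] 0.0
0.6 tipx 0.538 tcp [0.435 0.223] [-0.639  2.467  0.714] 0.0
0.6 tipx 0.498 tcp [0.395 0.223] [-0.796  2.542  0.796] 0.0
0.6 tipx 0.458 tcp [0.355 0.223] [-0.979  2.614  0.906] 0.0
0.4 tipx 0.678 tcp [0.618 0.24 ] [-0.046  1.959  0.828] 0.0
0.4 tipx 0.5980000000000001 tcp [0.538 0.24 ] [-0.238  2.129  0.851] 0.0
0.4 tipx 0.538 tcp [0.478 0.24 ] [-0.399  2.249  0.892] 0.0
0.4 tipx 0.498 tcp [0.438 0.24 ] [-0.518  2.325  0.934] 0.0
0.4 tipx 0.458 tcp [0.398 0.24 ] [-0.649  2.399  0.992] 0.0
0.2 tipx 0.678 tcp [0.664 0.247] [0.144 1.72  1.077] 0.0
0.2 tipx 0.5980000000000001 tcp [0.584 0.247] [-0.032  1.904  1.069] 0.0
0.2 tipx 0.538 tcp [0.524 0.247] [-0.172  2.033  1.081] 0.0
0.2 tipx 0.498 tcp [0.484 0.247] [-0.272  2.115  1.099] 0.0
0.2 tipx 0.458 tcp [0.444 0.247] [-0.378  2.193  1.126] 0.0
```

```bash
sed -i 's/-.033\])$/-.035])/' h.py; cat >> h.py <<'E'
def tcp(tip,yaw,lean): return hook2tcp(tip2origin(tip,yaw,lean),yaw,lean),toolR(yaw,lean)
def tipnow():
    s=get_state(); r=R.from_quat(s['tcp_rot']); return s['eef_pos']+r.apply([0,-.033,.198+.035])
E
python3 - <<'E'
from kin import *
np.set_printoptions(precision=4,suppress=True)
T=np.array([.680,-.03,.062]); ex=np.array([.989,-.149,0]); print(tipnow())
w=[(*tcp(T-.14*ex,-.15,.6),10)]
for i in range(1,6): w.append((*tcp(T-(.14-.028*i)*ex,-.15,.6+.037*i),2))
for p,_,_ in w: l=.6+.037*0; print(p,ik(np.hypot(*p[:2]),p[2],.6 if p is w[0][0] else .785)[0])
plan(w,op=0)
E
```

```text
[0.5412 0.0042 0.2941]
[0.4384 0.0065 0.2729] [-0.6737  2.3967  0.8186]
[0.4584 0.0034 0.2689] [-0.704   2.4722  0.5883]
[0.4786 0.0004 0.2646] [-0.6255  2.4399  0.5422]
[ 0.499  -0.0027  0.2601] [-0.5497  2.4062  0.5001]
[ 0.5195 -0.0058  0.2552] [-0.4765  2.3713  0.4619]
[ 0.5402 -0.0089  0.2501] [-0.4058  2.335   0.4273]
[0,[-0.0012, -0.012, 0.0176],[0.018, -0.001, 0.0]],
[0,[-0.0012, -0.0117, 0.0178],[0.018, -0.002, 0.0]],
[0,[-0.0012, -0.0114, 0.018],[0.018, -0.001, 0.001]],
[0,[-0.0011, -0.0111, 0.0183],[0.018, -0.002, 0.0]],
[0,[-0.0011, -0.0107, 0.0184],[0.018, -0.001, 0.001]],
[0,[-0.0011, -0.0104, 0.0187],[0.018, -0.002, 0.0]],
[0,[-0.0011, -0.0101, 0.0188],[0.018, -0.001, 0.001]],
[0,[-0.001, -0.0097, 0.019],[0.018, -0.002, 0.0]],
[0,[-0.001, -0.0094, 0.0192],[0.018, -0.001, 0.001]],
[0,[-0.0011, -0.0091, 0.0194],[0.018, -0.002, 0.0]],
-- [0.4384 0.0064 0.2729]
[0,[0.0, 0.0072, 0.0074],[-0.018, 0.0, 0.0]],
[0,[0.0001, 0.0071, 0.0074],[-0.019, 0.0, 0.0]],
-- [0.4584 0.0035 0.2689]
[0,[0.0, 0.007, 0.0078],[-0.018, 0.0, 0.0]],
[0,[0.0, 0.0068, 0.008],[-0.019, 0.0, 0.0]],
-- [0.4787 0.0004 0.2646]
[0,[0.0, 0.0066, 0.0082],[-0.018, 0.0, 0.0]],
[0,[0.0, 0.0065, 0.0083],[-0.019, 0.0, 0.0]],
-- [ 0.499  -0.0027  0.2601]
[0,[0.0, 0.0063, 0.0086],[-0.018, 0.0, 0.0]],
[0,[0.0, 0.0061, 0.0087],[-0.019, 0.0, 0.0]],
-- [ 0.5195 -0.0058  0.2553]
[0,[0.0, 0.0059, 0.009],[-0.018, 0.0, 0.0]],
[0,[0.0, 0.0058, 0.0091],[-0.019, 0.0, 0.0]],
-- [ 0.5402 -0.0089  0.2502]
```

move_arm(
  moves=[
    [0, [-0.0012, -0.012, 0.0176], [0.018, -0.001, 0]],
    [0, [-0.0012, -0.0117, 0.0178], [0.018, -0.002, 0]],
    [0, [-0.0012, -0.0114, 0.018], [0.018, -0.001, 0.001]],
    [0, [-0.0011, -0.0111, 0.0183], [0.018, -0.002, 0]],
    [0, [-0.0011, -0.0107, 0.0184], [0.018, -0.001, 0.001]],
    [0, [-0.0011, -0.0104, 0.0187], [0.018, -0.002, 0]],
    [0, [-0.0011, -0.0101, 0.0188], [0.018, -0.001, 0.001]],
    [0, [-0.001, -0.0097, 0.019], [0.018, -0.002, 0]],
    [0, [-0.001, -0.0094, 0.0192], [0.018, -0.001, 0.001]],
    [0, [-0.001, -0.009, 0.0194], [0.018, -0.002, 0]],
  ],
)

```text
time: 6.97
eef_pos: [0.4391, -0.0048, 0.276]
tcp_rot: [0.727, 0.619, 0.188, 0.228]
contact_force: [0.9, 0.5, -1.2]
opening: 0.318
finger_force: 79.7
```

```bash
python3 - <<'E'
from kin import *
np.set_printoptions(precision=4,suppress=True)
im=read_camera("side"); cv2.imwrite("pics/s5.png",cv2.resize(im[90:240,150:350],(800,600),interpolation=2)[:,:,::-1])
T=np.array([.680,-.03,.062]); ex=np.array([.989,-.149,0]); s=get_state(); print(s['time'],s['eef_pos'],s['qpos'],s['contact_force'],"tip",tipnow(),"goal",T-.14*ex, proj("side",tipnow()))
print(toolR(-.15,.6).as_quat(),s['tcp_rot'])
w=[]
for i in range(1,6): w.append((*tcp(T-(.14-.028*i)*ex,-.15,.6+.037*i),2))
plan(w,op=0)
E
```

```text
7.0167 [ 0.4375 -0.0046  0.2703] [-0.2764 -0.68    2.4032  0.0766  0.8322 -0.1504] [-1.0437 -1.2557 -4.8651] tip [ 0.5381 -0.0228  0.0584] goal [ 0.5415 -0.0091  0.062 ] [[246.4223 191.787 ]]
[0.7242 0.623  0.1927 0.224 ] [0.7286 0.6202 0.1853 0.224 ]
[0,[0.0056, 0.0077, 0.0059],[-0.024, 0.007, -0.003]],
[0,[0.0056, 0.0075, 0.0062],[-0.023, 0.007, -0.003]],
-- [0.4585 0.0034 0.2689]
[0,[0.0, 0.0069, 0.0078],[-0.019, 0.0, 0.0]],
[0,[0.0, 0.0068, 0.0079],[-0.018, 0.0, 0.0]],
-- [0.4786 0.0004 0.2646]
[0,[0.0, 0.0066, 0.0082],[-0.019, 0.0, 0.0]],
[0,[0.0, 0.0065, 0.0083],[-0.018, 0.0, 0.0]],
-- [ 0.499  -0.0027  0.2601]
[0,[0.0, 0.0063, 0.0086],[-0.019, 0.0, 0.0]],
[0,[0.0, 0.0061, 0.0088],[-0.018, 0.0, 0.0]],
-- [ 0.5195 -0.0058  0.2552]
[0,[0.0, 0.0059, 0.009],[-0.019, 0.0, 0.0]],
[0,[0.0001, 0.0058, 0.0091],[-0.018, 0.0, 0.0]],
-- [ 0.5403 -0.0088  0.2501]
```

View pics/s5.png

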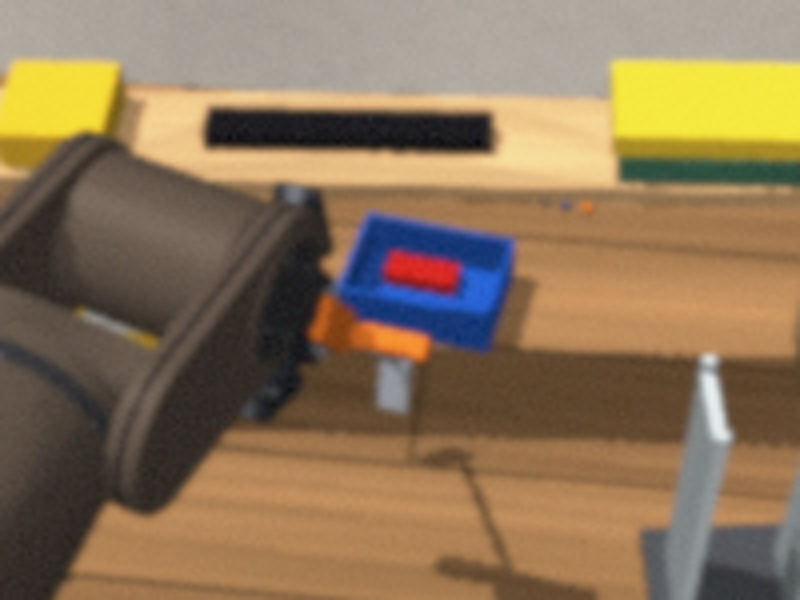

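The blade foot is at about (249,193), and my prediction was (246,192). It sits in front of the basket with the rim clear, so I'll insert.

move_arm(
  moves=[
    [0, [0.0056, 0.0077, 0.0055], [-0.024, 0.007, -0.003]],
    [0, [0.0056, 0.0075, 0.0058], [-0.023, 0.007, -0.003]],
    [0, [0, 0.007, 0.0078], [-0.019, 0, 0]],
    [0, [0, 0.007, 0.008], [-0.018, 0, 0]],
    [0, [0, 0.0066, 0.0082], [-0.019, 0, 0]],
    [0, [0, 0.0065, 0.0083], [-0.018, 0, 0]],
    [0, [0, 0.0063, 0.0086], [-0.019, 0, 0]],
    [0, [0, 0.0061, 0.0088], [-0.018, 0, 0]],
    [0, [0, 0.0059, 0.009], [-0.019, 0, 0]],
    [0, [0, 0.0058, 0.009], [-0.018, 0, 0]],
  ],
)

```text
time: 7.85
eef_pos: [0.5424, -0.0092, 0.2603]
tcp_rot: [0.698, 0.601, 0.253, 0.295]
contact_force: [0.1, -0.4, -1.4]
opening: 0.316
finger_force: 79.5
```

```bash
python3 - <<'E'
from kin import *
np.set_printoptions(precision=4,suppress=True)
im=read_camera("side"); cv2.imwrite("pics/s6.png",cv2.resize(im[120:210,200:320],(800,600),interpolation=2)[:,:,::-1])
s=get_state(); t=tipnow(); print(s['time'],s['eef_pos'],s['qpos'],s['contact_force'],"tip",t, proj("side",t))
print(toolR(-.15,.785).as_quat(),s['tcp_rot'])
plan([(*tcp((.680,-.03,.014),-.15,.785),6)],op=0)
E
```

```text
7.9 [ 0.5428 -0.0094  0.2593] [-0.2314 -0.4173  2.3307  0.137   0.4366 -0.182 ] [-0.1929  0.1583 -2.174 ] tip [ 0.6847 -0.031   0.0728] [[255.0962 153.4075]]
[0.7005 0.6025 0.2494 0.29  ] [0.6985 0.6013 0.2528 0.2943]
[0,[0.0, -0.0071, 0.0064],[0.002, 0.0, 0.0]],
[0,[0.0, -0.0071, 0.0064],[0.002, 0.0, 0.0]],
[0,[0.0001, -0.0071, 0.0064],[0.002, 0.0, 0.0]],
[0,[0.0, -0.0071, 0.0064],[0.002, 0.0, 0.0]],
[0,[0.0001, -0.007, 0.0064],[0.002, 0.0, 0.0]],
[0,[0.0, -0.0071, 0.0063],[0.002, 0.0, 0.001]],
-- [ 0.5402 -0.0089  0.2021]
```

View pics/s6.png

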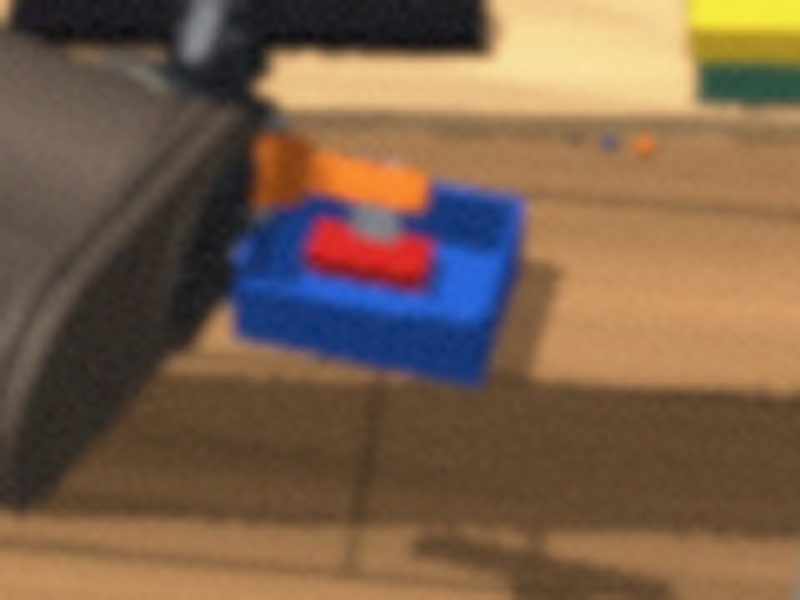

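The blade is at about (257,156), inside the basket's outline. The gap between the front wall's inner face and the eraser's front runs from x≈0.66 to 0.708. I'll descend at x≈0.682.

move_arm(
  moves=[
    [0, [0, -0.007, 0.0065], [0.002, 0, 0]],
    [0, [0, -0.007, 0.0065], [0.002, 0, 0]],
    [0, [0, -0.007, 0.0065], [0.002, 0, 0]],
    [0, [0, -0.007, 0.0065], [0.002, 0, 0]],
    [0, [0, -0.007, 0.0065], [0.002, 0, 0]],
    [0, [0, -0.007, 0.0065], [0.002, 0, 0]],
    [0, [0, 0, 0], [0, 0, 0]],
    [0, [0, 0, 0], [0, 0, 0]],
    [0, [0, 0, 0], [0, 0, 0]],
    [0, [0, 0, 0], [0, 0, 0]],
  ],
)

```text
time: 8.73
eef_pos: [0.5419, -0.0092, 0.2063]
tcp_rot: [0.699, 0.602, 0.251, 0.292]
contact_force: [1.1, 1.6, 0.4]
opening: 0.319
finger_force: 79.4
```

```bash
cat > pull.py <<'E'
from kin import *
np.set_printoptions(precision=4,suppress=True)
def look(tag):
    im=read_camera("side"); cv2.imwrite(f"pics/{tag}.png",cv2.resize(im[120:240,180:340],(800,600),interpolation=2)[:,:,::-1])
    s=get_state(); t=tipnow(); print(s['time'],s['eef_pos'],s['qpos'],s['contact_force'],"tip",t, proj("side",t))
    print(R.from_quat(s['tcp_rot']).as_matrix()[:,1:])
    c=max(cv2.findContours(mask(im,105,130,150,60),0,1)[0],key=cv2.contourArea); ap=cv2.approxPolyDP(cv2.convexHull(c),1.5,True)[:,0]; print(ap.tolist())
    print([ (onz("side",p,.045)[:2].round(3).tolist(),onz("side",p,0)[:2].round(3).tolist()) for p in ap])
    return t
E
python3 - <<'E'
from pull import *
t=look("s7")
ex=np.array([.995,-.10,0]); w=[]; tz=.014
for i in range(1,6):
    tip=np.array([t[0],t[1],tz])-.022*i*ex; w.append((*tcp(tip,-.15+.01*i,.785-.04*i),2))
plan(w,op=0)
E
```

```text
8.7833 [ 0.5418 -0.0092  0.2063] [-0.231  -0.3434  2.3804  0.1816  0.321  -0.2312] [ 0.2713  0.8291 -1.4174] tip [ 0.6825 -0.0306  0.0189] [[255.3751 164.8002]]
[[ 0.696   0.7025]
 [-0.1036 -0.1067]
 [ 0.7105 -0.7037]]
[[242, 144], [276, 150], [276, 161], [271, 176], [239, 169], [239, 148]]
[([0.749, 0.023], [0.791, 0.032]), ([0.733, -0.095], [0.775, -0.092]), ([0.684, -0.1], [0.723, -0.097]), ([0.619, -0.09], [0.655, -0.086]), ([0.637, 0.016], [0.674, 0.025]), ([0.729, 0.031], [0.771, 0.04])]
[0,[-0.0013, -0.0042, -0.0052],[0.023, 0.004, -0.003]],
[0,[-0.0013, -0.0044, -0.0051],[0.022, 0.003, -0.003]],
-- [ 0.5283 -0.0098  0.2076]
[0,[-0.0011, -0.0034, -0.0067],[0.02, 0.004, -0.004]],
[0,[-0.001, -0.0036, -0.0067],[0.02, 0.003, -0.003]],
-- [ 0.5139 -0.0099  0.2128]
[0,[-0.0009, -0.0037, -0.0064],[0.02, 0.003, -0.004]],
[0,[-0.0009, -0.0038, -0.0062],[0.02, 0.003, -0.004]],
-- [ 0.5    -0.01    0.2177]
[0,[-0.0008, -0.004, -0.0061],[0.02, 0.003, -0.004]],
[0,[-0.0007, -0.0042, -0.0059],[0.02, 0.004, -0.004]],
-- [ 0.4861 -0.0098  0.2222]
[0,[-0.0006, -0.0043, -0.0057],[0.02, 0.003, -0.004]],
[0,[-0.0006, -0.0043, -0.0056],[0.02, 0.002, -0.004]],
-- [ 0.4725 -0.0096  0.2265]
```

move_arm(
  moves=[
    [0, [-0.0013, -0.0042, -0.0052], [0.023, 0.004, -0.003]],
    [0, [-0.0013, -0.0044, -0.0052], [0.022, 0.003, -0.003]],
    [0, [-0.001, -0.0034, -0.0067], [0.02, 0.004, -0.004]],
    [0, [-0.001, -0.0036, -0.0067], [0.02, 0.003, -0.003]],
    [0, [-0.001, -0.0037, -0.0064], [0.02, 0.003, -0.004]],
    [0, [-0.001, -0.0038, -0.0062], [0.02, 0.003, -0.004]],
    [0, [-0.0008, -0.004, -0.006], [0.02, 0.003, -0.004]],
    [0, [-0.0007, -0.0042, -0.0059], [0.02, 0.004, -0.004]],
    [0, [-0.0006, -0.0043, -0.0057], [0.02, 0.003, -0.004]],
    [0, [-0.0006, -0.0043, -0.0056], [0.02, 0.002, -0.004]],
  ],
)

```text
time: 9.62
eef_pos: [0.4722, -0.0098, 0.2268]
tcp_rot: [0.71, 0.642, 0.193, 0.214]
contact_force: [0.5, -0.8, -1.4]
opening: 0.319
finger_force: 79.4
```

```bash
python3 - <<'E'
from pull import *
t=look("s8")
ex=np.array([.995,-.10,0]); w=[]; tz=.014
for i in range(1,6):
    tip=np.array([t[0],t[1],tz])-.0215*i*ex; w.append((*tcp(tip,-.10+.01*i,.585-.04*i),2))
plan(w,op=0)
E
```

```text
9.6667 [ 0.4721 -0.0098  0.2276] [-0.2938 -0.5234  2.3937  0.1647  0.7013 -0.289 ] [ 0.7926  0.0269 -0.8124] tip [ 0.5728 -0.0201  0.0152] [[247.7755 191.1838]]
[[ 0.8294  0.5497]
 [-0.0826 -0.0558]
 [ 0.5525 -0.8335]]
[[241, 166], [270, 171], [271, 178], [265, 198], [231, 192], [232, 184]]
[([0.65, 0.012], [0.688, 0.02]), ([0.639, -0.085], [0.676, -0.081]), ([0.61, -0.091], [0.647, -0.087]), ([0.531, -0.081], [0.563, -0.077]), ([0.542, 0.027], [0.575, 0.036]), ([0.573, 0.029], [0.608, 0.038])]
[0,[-0.0005, -0.0046, -0.0047],[0.02, 0.003, -0.004]],
[0,[-0.0006, -0.0047, -0.0046],[0.02, 0.003, -0.004]],
-- [ 0.4592 -0.0097  0.2304]
[0,[-0.0003, -0.0045, -0.0048],[0.02, 0.003, -0.004]],
[0,[-0.0002, -0.0047, -0.0047],[0.02, 0.002, -0.005]],
-- [ 0.4464 -0.0091  0.2338]
[0,[-0.0002, -0.0047, -0.0045],[0.02, 0.002, -0.004]],
[0,[-0.0001, -0.0049, -0.0043],[0.02, 0.003, -0.004]],
-- [ 0.4338 -0.0084  0.237 ]
[0,[0.0, -0.0049, -0.0041],[0.02, 0.002, -0.005]],
[0,[0.0, -0.0051, -0.004],[0.02, 0.002, -0.004]],
-- [ 0.4213 -0.0075  0.2399]
[0,[0.0001, -0.0051, -0.0037],[0.02, 0.002, -0.005]],
[0,[0.0002, -0.0052, -0.0035],[0.02, 0.002, -0.005]],
-- [ 0.409  -0.0065  0.2423]
```

View pics/s8.png

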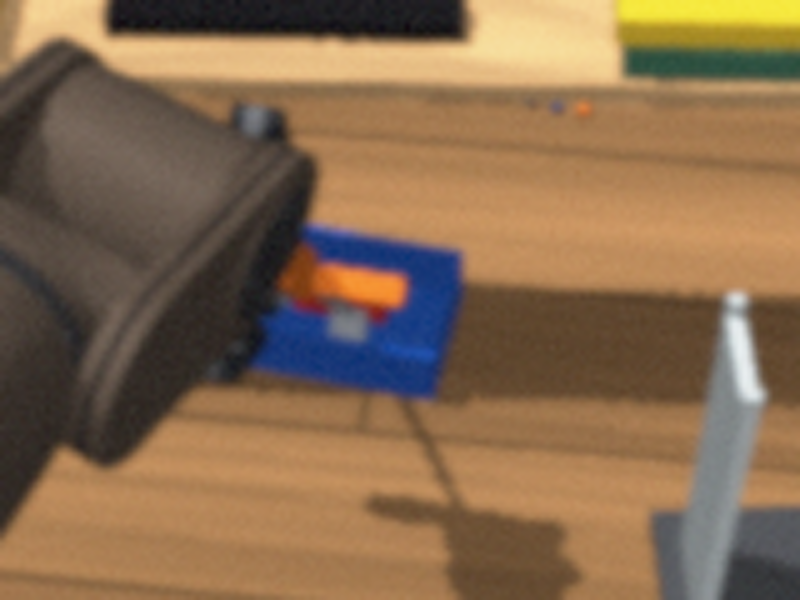

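The basket follows the blade, which bears on the front wall at about (249,184). I'll continue the pull.

move_arm(
  moves=[
    [0, [-0.0005, -0.0046, -0.0047], [0.02, 0.003, -0.004]],
    [0, [-0.0006, -0.0047, -0.0046], [0.02, 0.003, -0.004]],
    [0, [-0.0003, -0.0045, -0.0048], [0.02, 0.003, -0.004]],
    [0, [-0.0002, -0.0047, -0.0047], [0.02, 0.002, -0.005]],
    [0, [-0.0002, -0.0047, -0.0045], [0.02, 0.002, -0.004]],
    [0, [-0.0001, -0.0049, -0.0043], [0.02, 0.003, -0.004]],
    [0, [0, -0.005, -0.004], [0.02, 0.002, -0.005]],
    [0, [0, -0.005, -0.004], [0.02, 0.002, -0.004]],
    [0, [0, -0.005, -0.0037], [0.02, 0.002, -0.005]],
    [0, [0.0002, -0.0052, -0.0035], [0.02, 0.002, -0.005]],
  ],
)

```text
time: 10.5
eef_pos: [0.4095, -0.0066, 0.2413]
tcp_rot: [0.711, 0.676, 0.132, 0.139]
contact_force: [1.2, 0.3, -1.6]
opening: 0.316
finger_force: 79.2
```

```bash
python3 - <<'E'
from pull import *
t=look("s9")
plan([(*tcp((t[0]+.022,t[1],t[2]),-.05,.385),5)],op=0)
T=read_camera("top"); cv2.imwrite("pics/t9.png",T[:,:,::-1])
E
```

```text
10.55 [ 0.4092 -0.0066  0.2417] [-0.3314 -0.6261  2.3837  0.1231  1.0161 -0.3273] [-0.6651  1.1457 -0.8694] tip [ 0.4661 -0.0094  0.0133] [[239.4073 219.2205]]
[[ 0.9256  0.3752]
 [-0.0458 -0.0187]
 [ 0.3756 -0.9268]]
[[264, 197], [257, 226], [219, 219], [218, 210], [228, 201], [258, 195]]
[([0.534, -0.077], [0.566, -0.073]), ([0.429, -0.069], [0.456, -0.064]), ([0.441, 0.045], [0.468, 0.055]), ([0.472, 0.054], [0.501, 0.065]), ([0.507, 0.03], [0.538, 0.039]), ([0.54, -0.058], [0.572, -0.053])]
[0,[0.0002, 0.0041, 0.0017],[0.0, 0.0, 0.0]],
[0,[0.0002, 0.0041, 0.0016],[0.0, 0.0, 0.0]],
[0,[0.0002, 0.0041, 0.0017],[0.0, 0.0, 0.0]],
[0,[0.0003, 0.004, 0.0016],[0.0, 0.0, 0.0]],
[0,[0.0002, 0.0041, 0.0017],[0.0, 0.0, 0.0]],
-- [ 0.4313 -0.0065  0.2416]
```

View pics/t9.png

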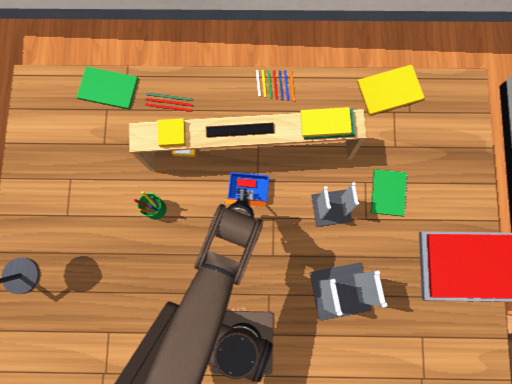

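The top view shows the basket at about (248,188), fully in front of the shelf with the eraser in it. The hook's blade is inside its front wall. Now I'll ease the blade off the wall and lift out.

```bash
python3 - <<'E'
from pull import *
s=get_state(); p=s['eef_pos']; Q=R.from_quat(s['tcp_rot'])
print(ik(.43,.48,.385))
a=p+[.011,0,0]
P,r=plan([(a,Q,2),(a+[0,0,.045],Q,3),(a+[0.01,0,.16],Q,5)],op=0)
print(onz("top",(250,173),.045))
E
```

```text
(array([-0.5808,  1.9449,  1.3925]), np.float64(8.788613725663197e-10))
[0,[0.0003, 0.0051, 0.0021],[0.0, 0.0, 0.0]],
[0,[0.0002, 0.0051, 0.002],[0.0, 0.0, 0.0]],
-- [ 0.4206 -0.0066  0.2415]
[0,[0.0, 0.0056, -0.0139],[0.0, 0.0, 0.0]],
[0,[0.0, 0.0057, -0.0139],[0.0, 0.0, 0.0]],
[0,[0.0001, 0.0056, -0.0138],[0.0, 0.0, 0.0]],
-- [ 0.4206 -0.0065  0.2864]
[0,[0.0001, 0.0105, -0.0206],[0.0, 0.0, 0.0]],
[0,[0.0001, 0.0105, -0.0206],[0.0, 0.0, 0.0]],
[0,[0.0001, 0.0105, -0.0205],[0.0, 0.0, 0.0]],
[0,[0.0001, 0.0106, -0.0206],[0.0, 0.0, 0.0]],
[0,[0.0001, 0.0105, -0.0205],[0.0, 0.0, 0.0]],
-- [ 0.4306 -0.0065  0.4014]
[ 0.5465 -0.0149  0.045 ]
```

move_arm(
  moves=[
    [0, [0.0002, 0.005, 0.002], [0, 0, 0]],
    [0, [0.0002, 0.005, 0.002], [0, 0, 0]],
    [0, [0, 0.0056, -0.0139], [0, 0, 0]],
    [0, [0, 0.0056, -0.0139], [0, 0, 0]],
    [0, [0, 0.0056, -0.0139], [0, 0, 0]],
    [0, [0, 0.0105, -0.0206], [0, 0, 0]],
    [0, [0, 0.0105, -0.0206], [0, 0, 0]],
    [0, [0, 0.0105, -0.0206], [0, 0, 0]],
    [0, [0, 0.0105, -0.0206], [0, 0, 0]],
    [0, [0, 0.0105, -0.0206], [0, 0, 0]],
  ],
)

```text
time: 11.43
eef_pos: [0.4308, -0.0072, 0.4013]
tcp_rot: [0.711, 0.677, 0.132, 0.138]
contact_force: [0.7, 0.1, -2.3]
opening: 0.317
finger_force: 79.5
```

```bash
python3 - <<'E'
from pull import *
t=look("s10")
p=get_state()['eef_pos']; Q=toolR(.141)
plan([(p*[1,1,0]+[.01,0,.50],toolR(-.05,.3),3),((.438,-.288,.50),Q,12),((.438,-.288,.32),Q,5)],op=0)
E
```

```text
11.4833 [ 0.4324 -0.0076  0.4077] [-0.3118 -0.601   2.0795  0.1027  1.2826 -0.2723] [ 1.5562 -1.0627  1.4861] tip [ 0.4913 -0.0108  0.1799] [[237.5259 178.3766]]
[[ 0.9223  0.3832]
 [-0.0457 -0.0202]
 [ 0.3837 -0.9235]]
[[224, 191], [263, 197], [263, 206], [258, 226], [219, 220], [218, 211]]
[([0.544, 0.049], [0.576, 0.059]), ([0.534, -0.074], [0.566, -0.07]), ([0.5, -0.078], [0.531, -0.074]), ([0.429, -0.072], [0.456, -0.067]), ([0.437, 0.045], [0.465, 0.055]), ([0.468, 0.054], [0.497, 0.064])]
[0,[0.0001, 0.0149, -0.0271],[0.031, 0.0, 0.0]],
[0,[0.0001, 0.014, -0.0276],[0.031, 0.001, 0.0]],
[0,[0.0002, 0.0132, -0.028],[0.032, 0.0, 0.0]],
-- [ 0.4425 -0.0076  0.5   ]
[0,[-0.0234, 0.0007, 0.0002],[0.025, 0.002, -0.016]],
[0,[-0.0234, 0.0004, 0.0002],[0.025, 0.002, -0.016]],
[0,[-0.0234, 0.0, 0.0001],[0.025, 0.002, -0.016]],
[0,[-0.0233, -0.0004, 0.0001],[0.025, 0.003, -0.016]],
[0,[-0.0233, -0.0007, 0.0],[0.025, 0.002, -0.016]],
[0,[-0.0233, -0.0011, 0.0],[0.025, 0.003, -0.016]],
[0,[-0.0233, -0.0015, 0.0],[0.025, 0.002, -0.016]],
[0,[-0.0233, -0.0018, 0.0],[0.025, 0.003, -0.015]],
[0,[-0.0233, -0.0022, -0.0001],[0.025, 0.002, -0.016]],
[0,[-0.0232, -0.0026, 0.0],[0.025, 0.003, -0.015]],
[0,[-0.0232, -0.0029, -0.0001],[0.024, 0.002, -0.016]],
[0,[-0.0232, -0.0033, 0.0],[0.025, 0.003, -0.015]],
-- [ 0.438 -0.288  0.5  ]
[0,[0.0, 0.0, 0.036],[0.0, 0.0, 0.0]],
[0,[0.0, 0.0, 0.036],[0.0, 0.0, 0.0]],
[0,[0.0, 0.0, 0.036],[0.0, 0.0, 0.0]],
[0,[0.0, 0.0, 0.036],[0.0, 0.0, 0.0]],
[0,[0.0, 0.0001, 0.036],[0.0, 0.0, 0.0]],
-- [ 0.438 -0.288  0.32 ]
```

move_arm(
  moves=[
    [0, [0, 0.0149, -0.0271], [0.031, 0, 0]],
    [0, [0, 0.014, -0.0276], [0.031, 0, 0]],
    [0, [0, 0.0132, -0.028], [0.032, 0, 0]],
    [0, [-0.0234, 0.0007, 0.0002], [0.025, 0.002, -0.016]],
    [0, [-0.0234, 0.0004, 0.0002], [0.025, 0.002, -0.016]],
    [0, [-0.0234, 0, 0], [0.025, 0.002, -0.016]],
    [0, [-0.0233, -0.0004, 0], [0.025, 0.003, -0.016]],
    [0, [-0.0233, -0.0007, 0], [0.025, 0.002, -0.016]],
    [0, [-0.0233, -0.0011, 0], [0.025, 0.003, -0.016]],
    [0, [-0.0233, -0.0015, 0], [0.025, 0.002, -0.016]],
  ],
)

```text
time: 12.32
eef_pos: [0.4389, -0.1729, 0.4917]
tcp_rot: [0.683, 0.728, 0.039, 0.041]
contact_force: [0.2, 1.7, -2.3]
opening: 0.316
finger_force: 79.7
```

move_arm(
  moves=[
    [0, [-0.0233, -0.0018, 0], [0.025, 0.003, -0.015]],
    [0, [-0.0233, -0.0022, 0], [0.025, 0.002, -0.016]],
    [0, [-0.0232, -0.0026, 0], [0.025, 0.003, -0.015]],
    [0, [-0.0232, -0.003, 0], [0.024, 0.002, -0.016]],
    [0, [-0.0232, -0.0033, 0], [0.025, 0.003, -0.015]],
    [0, [0, 0, 0], [0, 0, 0]],
    [0, [0, 0, 0], [0, 0, 0]],
    [0, [0, 0, 0], [0, 0, 0]],
    [0, [0, 0, 0], [0, 0, 0]],
    [0, [0, 0, 0], [0, 0, 0]],
  ],
)

```text
time: 13.15
eef_pos: [0.4364, -0.2874, 0.4926]
tcp_rot: [0.655, 0.755, -0.003, -0.004]
contact_force: [-0.5, -0.2, -1.1]
opening: 0.317
finger_force: 79.7
```

```bash
python3 - <<'E'
from pull import *
im=read_camera("side"); T=read_camera("top")
s=get_state(); t=tipnow(); print(s['time'],s['eef_pos'],s['qpos'],s['contact_force'],"tip",t,proj("side",t))
print(R.from_quat(s['tcp_rot']).as_matrix()[:,1:])
m=mask(im,7,13,150,100); print([cv2.minAreaRect(k) for k in cv2.findContours(m,0,1)[0] if 280<k[:,0,0].mean()<400 and cv2.contourArea(k)>30])
cv2.imwrite("pics/s11.png",cv2.resize(im[60:260,260:420],(480,600),interpolation=2)[:,:,::-1])
plan([((.438,-.288,.32),toolR(.141),6),((.438,-.288,.275),toolR(.141),4)],op=0)
E
```

```text
13.25 [ 0.4363 -0.2875  0.4927] [-0.774  -0.1238  1.55   -0.006   1.7228 -0.9163] [ 0.0804 -0.7953 -2.4684] tip [ 0.4014 -0.2919  0.26  ] [[347.9115 196.5045]]
[[ 0.99   -0.0095]
 [ 0.1409  0.0009]
 [-0.0093 -1.    ]]
[((368.1229248046875, 119.85245513916016), (45.32505416870117, 49.038124084472656), 39.80556869506836)]
[0,[-0.0002, 0.0005, 0.0288],[-0.002, 0.0, 0.0]],
[0,[-0.0002, 0.0005, 0.0288],[-0.001, 0.0, 0.0]],
[0,[-0.0002, 0.0005, 0.0288],[-0.002, -0.001, 0.0]],
[0,[-0.0002, 0.0004, 0.0288],[-0.001, 0.0, 0.0]],
[0,[-0.0001, 0.0003, 0.0288],[-0.002, -0.001, 0.0]],
[0,[-0.0001, 0.0003, 0.0287],[-0.001, 0.0, 0.0]],
-- [ 0.438 -0.288  0.32 ]
[0,[0.0, 0.0, 0.0113],[0.0, 0.0, 0.0]],
[0,[0.0, 0.0, 0.0112],[0.0, 0.0, 0.0]],
[0,[0.0, 0.0, 0.0113],[0.0, 0.0, 0.0]],
[0,[0.0, 0.0, 0.0112],[0.0, 0.0, 0.0]],
-- [ 0.438 -0.288  0.275]
```

View pics/s11.png

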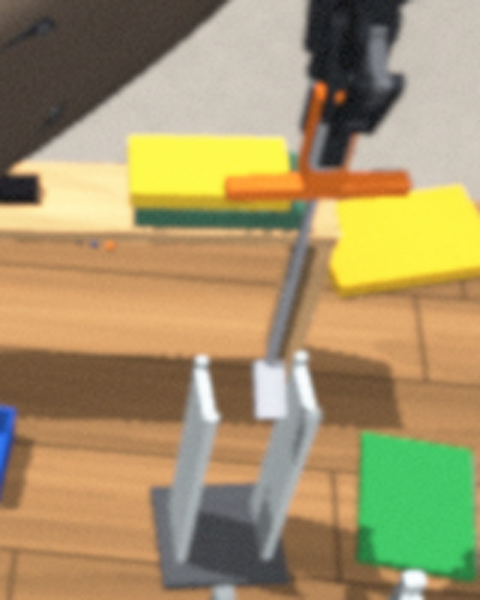

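The hook is upright with its bar level, and the blade is centred above the cheeks at about (350,198). Lowering it now.

move_arm(
  moves=[
    [0, [-0.0002, 0.0005, 0.0288], [-0.002, 0, 0]],
    [0, [-0.0002, 0.0005, 0.0288], [-0.001, 0, 0]],
    [0, [-0.0002, 0.0005, 0.0288], [-0.002, -0.001, 0]],
    [0, [-0.0002, 0.0004, 0.0288], [-0.001, 0, 0]],
    [0, [-0.0001, 0.0003, 0.0288], [-0.002, -0.001, 0]],
    [0, [-0.0001, 0.0003, 0.0287], [-0.001, 0, 0]],
    [0, [0, 0, 0.015], [0, 0, 0]],
    [0, [0, 0, 0.012], [0, 0, 0]],
    [0, [0, 0, 0.01], [0, 0, 0]],
    [0, [0, 0, 0.006], [0, 0, 0]],
  ],
)

```text
time: 14.08
eef_pos: [0.4377, -0.2883, 0.276]
tcp_rot: [0.656, 0.755, -0.0, -0.001]
contact_force: [-0.3, 1.3, -1.5]
opening: 0.318
finger_force: 79.4
```

```bash
python3 - <<'E'
from pull import *
s=get_state(); t=tipnow(); print(s['time'],s['eef_pos'],s['contact_force'],"tip",t)
print(R.from_quat(s['tcp_rot']).as_matrix()[:,1:])
im=read_camera("side");m=mask(im,7,13,150,100); print([cv2.boundingRect(k) for k in cv2.findContours(m,0,1)[0] if 280<k[:,0,0].mean()<400 and cv2.contourArea(k)>30])
E
```

```text
14.0833 [ 0.4377 -0.2883  0.276 ] [-0.3327  1.3178 -1.4963] tip [ 0.4048 -0.2927  0.043 ]
[[ 0.9901 -0.0012]
 [ 0.1402  0.0009]
 [-0.001  -1.    ]]
[(321, 168, 53, 26)]
```

move_arm(
  moves=[
    [0, [0, 0, 0.001], [0, 0, 0]],
    [0, [0, 0, 0.001], [0, 0, 0]],
    [0, [0, 0, 0.001], [0, 0, 0]],
    [0, [0, 0, 0.001], [0, 0, 0]],
    [0, [0, 0, 0.001], [0, 0, 0]],
    [0, [0, 0, 0], [0, 0, 0]],
    [0, [0, 0, 0], [0, 0, 0]],
    [0, [0, 0, 0], [0, 0, 0]],
    [0, [0, 0, 0], [0, 0, 0]],
    [0, [0, 0, 0], [0, 0, 0]],
  ],
)

```text
time: 14.97
eef_pos: [0.4377, -0.2886, 0.2716]
tcp_rot: [0.656, 0.755, -0.0, -0.001]
contact_force: [-0.1, -0.3, -2.1]
opening: 0.32
finger_force: 79.5
```

move_arm(
  moves=[
    [0, [0, 0, 0.0005], [0, 0, 0]],
    [0, [0, 0, 0.0005], [0, 0, 0]],
    [0, [0, 0, 0.0005], [0, 0, 0]],
    [0, [0, 0, 0.0005], [0, 0, 0]],
    [0, [0, 0, 0], [0, 0, 0]],
    [0, [0, 0, 0], [0, 0, 0]],
    [0, [0, 0, 0], [0, 0, 0]],
    [0, [0, 0, 0], [0, 0, 0]],
    [0, [0, 0, 0], [0, 0, 0]],
    [0, [0, 0, 0], [0, 0, 0]],
  ],
)

```text
time: 15.8
eef_pos: [0.4378, -0.2887, 0.2708]
tcp_rot: [0.656, 0.755, -0.0, -0.0]
contact_force: [-1.2, 2.0, 5.6]
opening: 0.318
finger_force: 80.3
```

Seated: the vertical force changed to +5.6 N, at the original height. Releasing and withdrawing.

move_arm(
  moves=[
    [0.5, [0, 0, 0], [0, 0, 0]],
    [0.7, [0, 0, 0], [0, 0, 0]],
    [0.9, [0, 0, 0], [0, 0, 0]],
    [1, [0, 0, 0], [0, 0, 0]],
    [1, [0, 0, 0], [0, 0, 0]],
    [1, [0, 0, 0], [0, 0, 0]],
    [1, [0, 0, 0], [0, 0, 0]],
    [1, [0, 0, 0], [0, 0, 0]],
    [1, [0, 0, -0.01], [0, 0, 0]],
    [1, [0, 0, -0.015], [0, 0, 0]],
  ],
)

```text
time: 16.63
eef_pos: [0.437, -0.2879, 0.2934]
tcp_rot: [0.656, 0.755, 0.0, -0.003]
contact_force: [0.3, -0.1, -0.0]
opening: 0.997
finger_force: 0.0
```

move_arm(
  moves=[
    [1, [0, 0, -0.02], [0, 0, 0]],
    [1, [0, 0, -0.02], [0, 0, 0]],
    [1, [0, 0, -0.03], [0, 0, 0]],
    [1, [0, 0, -0.03], [0, 0, 0]],
    [1, [0, 0, -0.03], [0, 0, 0]],
    [1, [0, 0, -0.02], [0, 0, 0]],
    [1, [0, 0, 0], [0, 0, 0]],
    [1, [0, 0, 0], [0, 0, 0]],
    [1, [0, 0, 0], [0, 0, 0]],
    [1, [0, 0, 0], [0, 0, 0]],
  ],
)

```text
time: 17.47
eef_pos: [0.4375, -0.2884, 0.4424]
tcp_rot: [0.656, 0.755, 0.0, -0.003]
contact_force: [1.3, 0.5, -0.4]
opening: 1.0
finger_force: 0.0
```

```bash
python3 - <<'E'
from pull import *
s=get_state(); print(s['time'],s['eef_pos'],s['contact_force'],s['opening'])
im=read_camera("side");m=mask(im,7,13,150,100); print([cv2.boundingRect(k) for k in cv2.findContours(m,0,1)[0] if 280<k[:,0,0].mean()<400 and cv2.contourArea(k)>30])
cv2.imwrite("pics/s12.png",cv2.resize(im,(800,600),interpolation=2)[:,:,::-1])
E
```

```text
17.4667 [ 0.4375 -0.2884  0.4424] [ 1.2711  0.4558 -0.4354] 0.9995185871809644
[(321, 167, 53, 28)]
```

View pics/s12.png

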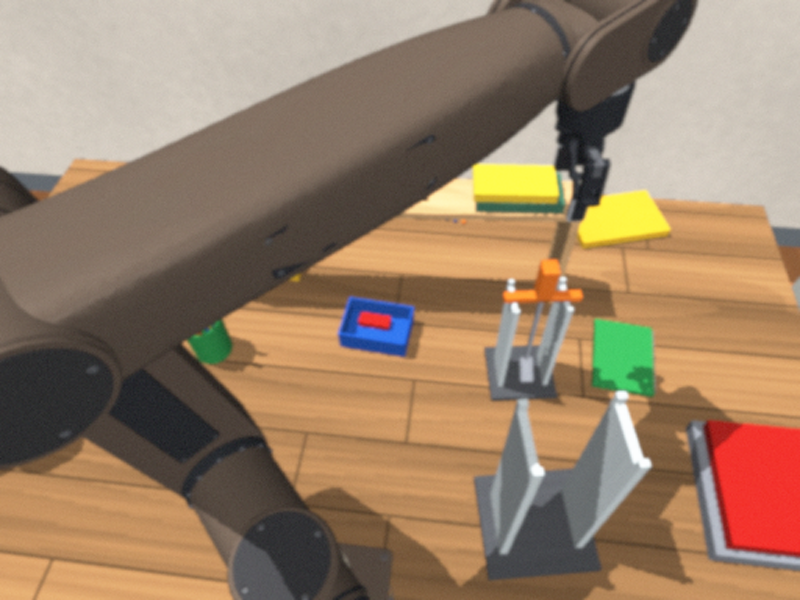

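The hook hangs level on the small rack at about (545,295) in this enlarged view. The basket, with the eraser in it, stands in front of the shelf at (377,325), and the gripper is clear of everything. Handing in.

```bash
python3 -c "
from plant import *
print(sign_off())"
```

```text
the job is handed in; nothing more can be done
None
```

I dragged the basket out until its rear edge was about 35 mm in front of the shelf, with the eraser still in it, then hung the hook back on its small rack and handed the job in at about 17.5 s of the 64 s allowed; no verdict was returned.

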